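# Refit the vent cover of the shoe deodoriser

## Task

Put the louvred vent cover back on the open shoe deodoriser: hook its front lip into the slot under the ledge, then pivot the cover down until its back edge snaps flat under the spring catch, and let go. Leave the plain lid with the round knob where it lies.

Things in the scene. Friction and masses are not known exactly. Their poses are not given: they have to be found in the camera images.
- cover: Louvred vent cover, grey plastic, lying flat, grip bar up: slotted plate 130 (x) x 116 (y) x 6 mm, about 120 g. Origin: centre of the plate's underside, z up. A lip sticks out of the front (-x) edge; back edge at x = +65 mm. Grip bar across the middle of the top: 12 mm thick (x), 60 mm long (y), its top 31 mm above the underside, clear plate either side.
- cover_lip (a point): Middle of the end of the cover's lip, on the underside: (-91, 0, 0) mm in the cover's frame, same axes. The lip is 26 mm long (x), 70 mm wide, 5 mm thick, its underside level with the plate's.
- deodoriser: Grey box 210 (x) x 130 (y) mm, fixed, open top, black cartridge inside. Origin: centre of underside. Flat rim 55 mm high. Slot under the front (-x) ledge: mouth at x = -58 mm, opens to +x, 100 mm wide, 55 to 69 mm high, 37 deep; ledge top 77 mm. Plate's front edge stops at the mouth. Seated cover: same axes, origin at x = 7 to 13, y = 0 +-15, z = 55 mm. Lip in the slot, it can tilt 20 deg.
- catch (a joint): Steel spring catch at the box's back, 50 mm wide, 0 = rest, yields to +x up to 0.016 m with 2 to 9 N and springs back over the seated cover's back edge. Its sloping face runs (box frame) from x = 63 mm, 66 mm high, up to x = 73 mm, 86 mm high; top 89 mm. About 10 N down on the grip bar, less near the back edge, snaps the cover under it.
- plain_lid: Plain grey plastic lid of something else, 110 (x) x 90 (y) x 6 mm, no slots and no lip, round knob 24 mm wide in the middle, top 30 mm high. Origin: centre of its underside. A bystander, not to be used.

How it is judged:
By the outcome, as a careful person would: the job done as asked, in the order asked, and still so for the second after the job is handed in, with the robot touching nothing.
It also fails if it takes over 48 s, if anything falls off the work surface, if the arm or the gripper's body presses on something with over 40 N, if the wrist force passes 120 N, or if a joint passes its speed limit or range.

## Robot

A 7-joint arm with a two-finger parallel gripper is mounted at the origin on the work surface. World frame = base frame: x ahead of the robot, y to its left, z up, the work surface at z = 0. Lengths are in m, angles in rad, forces in N, time in s.
With the tool pointing down it reaches from about 0.35 to 0.9 m from the base axis. Payload 8.1 kg.
Tool frame: the origin (TCP) lies midway between the tips of the shut fingers; the grasp point (between the pads) lies 19 mm behind it; z points along the fingers, y is the line along which they close (so a half turn about z gives the same grasp; the last joint's range is limited). The gripper opens to 85 mm and grips with 20 to 120 N. Pads are 22 mm wide; open, the fingers measure 114 mm over their backs; the gripper's body (76 mm by 85 mm) begins 54 mm behind the grasp point. The pads swing forward as they close: fully open they stand 13 mm farther back than shut.
Start: joints at [-1.342, 0.434, 0.025, 1.573, -0.012, 1.134, -0.075], TCP at [0.204, 0.591, 0.231] pointing down, gripper open.
Joint ranges: [-2.62, 2.62], [-0.44, 2.09], [-1.27, 1.32], [0.08, 2.57], [-1.32, 4.46], [0.12, 2], [-2.74, 2.74]. Speed limits (rad/s): [2.22, 2.22, 3.01, 3.01, 3.14, 3.14, 3.14].

## Interface

Orientations are given as a unit quaternion [w, x, y, z].
In Python, from plant import robot gives the robot as it stands. Calls block until the motion is done:
- robot.move_pose(position, orientation): joint-space move of the TCP to a pose.
- robot.servo_line(position, orientation=None, velocity=0.15, max_force=None): straight line of the TCP; orientation=None keeps the orientation; velocity is the mean speed in m/s. With max_force (N) it stops when the force on the tool has changed by that much, and returns True; else False.
- robot.move_j(angles): joint-space move.
- robot.open_gripper() and robot.close_gripper(): open the fingers fully, or close them until they stop; the grip force is fixed at half the most.
- robot.pause(seconds).
- robot.inverse_kinematics(position, orientation): joint angles nearest the present ones, or None.
- robot.camera(name): name is "scene" or "top"; returns (picture, depth): 420x560x3 uint8, red, green, blue; 420x560 float32, m along the optical axis (not along the pixel's ray), 0 where there is no reading.
- robot.calibration(name): a dict with "vertical_fov" (degrees; the focal length in pixels is half the picture's height over the tangent of half this angle, whatever the lens; pixels are square), "cx", "cy" (the principal point, pixels), "R" (3x3) and "t" (3): a world point X has camera coordinates R X + t. Camera axes: x right, y down, z forward; pixel columns grow to the right and rows downward; lengths in m; the calibration is good to about 2 mm. A picture is of the moment at which its call begins. calibration takes no time and is no camera call.
A pose or a line that the arm cannot do raises robot.MotionError and nothing moves.
- robot.finish_job(): hands the job in; it is judged then, once.
Readings, each from a call of its own:
- robot.read_time(): time.
- robot.read_joints(): joint angles.
- robot.read_qvel(): joint speeds.
- robot.read_joint_efforts(): joint torques, N m.
- robot.read_eef_pos(): TCP position.
- robot.read_eef_rot(): TCP orientation.
- robot.read_force(): force on the tool from outside, world axes, zero at the start.
- robot.read_wrist_torque(): the same for the moment, N m.
- robot.read_finger_gap(): finger opening in m.
- robot.read_grasp_force(): force on a finger pad.
Only numpy, scipy, OpenCV 4.12 (cv2) and the standard library are available. Lean on these libraries where they do the work, as an engineer would, in place of code of your own. Each camera call takes 0.05 s, during which the arm holds its last target. There are 200 camera calls.

## Working session

There is one attempt and no reset: what is moved stays moved. The work goes in short steps, each a Python script; the robot and the scene stay as the last script left them, time stands still between calls to the robot, and variables do not carry over. Pictures are saved under pics/ and viewed, at most 10 in all, crops included, and the job is handed in when it is done.

```bash
mkdir -p pics
python3 - <<'E'
from plant import robot
import numpy as np,cv2
for n in("top","scene"):
    p,d=robot.camera(n); cv2.imwrite(f"pics/{n}0.png",p[:,:,::-1]); np.savez(f"{n}0.npz",p=p,d=d)
    print(robot.calibration(n), d.min(),d.max())
print(robot.read_time(),robot.read_eef_rot(),robot.read_finger_gap())
E
```

```text
{'vertical_fov': 43.148356251926295, 'cx': 286.5238128835109, 'cy': 210.5802867210874, 'R': array([[ 0.02210479, -0.99964505, -0.01487143],
       [-0.99247319, -0.0201492 , -0.12079313],
       [ 0.1204506 ,  0.01742961, -0.9925663 ]]), 't': array([-0.02365183,  0.48603928,  0.89945521])} 0.0 1.0195671
{'vertical_fov': 43.48389212373258, 'cx': 273.1797435711332, 'cy': 214.2957462482779, 'R': array([[-0.04432462,  0.99900795, -0.00429529],
       [ 0.82975151,  0.03441979, -0.55707065],
       [-0.55637016, -0.02825597, -0.830454  ]]), 't': array([ 0.03918885, -0.36273259,  1.30439343])} 0.0 2.098848
0.1 [-4.49734589e-05  1.65189198e-01  9.86261623e-01 -7.33020568e-04] 0.08525049653670715
```

View pics/top0.png

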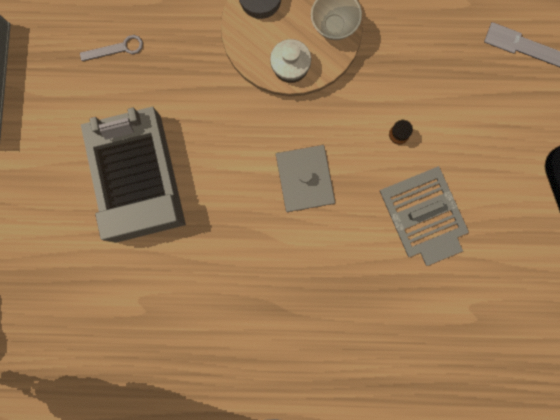

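View pics/scene0.png

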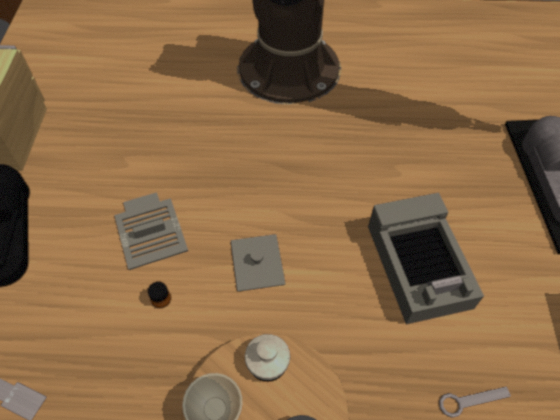

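The top view shows the cover at about (425,215) with its lip towards (442,250), and the plain lid at (305,178). The box is at about (135,175), with its ledge at (138,218) and the catch at (115,122). Next I measure these.

```bash
cat > h.py <<'E'
import numpy as np,cv2
from plant import robot
def cam(n):
    c=robot.calibration(n); f=210/np.tan(np.radians(c["vertical_fov"]/2)); return c,f
def rays(n,uv):
    c,f=cam(n); uv=np.atleast_2d(uv).astype(float)
    r=np.c_[(uv[:,0]-c["cx"])/f,(uv[:,1]-c["cy"])/f,np.ones(len(uv))]
    R=np.array(c["R"]); return r@R, -R.T@np.array(c["t"])
def onplane(n,uv,z):
    r,o=rays(n,uv); return o+r*((z-o[2])/r[:,2])[:,None]
def cloud(n,d):
    v,u=np.mgrid[:420,:560]; r,o=rays(n,np.c_[u.ravel(),v.ravel()])
    P=o+r*d.reshape(-1,1); P[d.ravel()==0]=np.nan; return P.reshape(420,560,3)
def grey(p):
    h=cv2.cvtColor(p,cv2.COLOR_RGB2HSV); return (h[...,1]<70)&(h[...,2]>40)
E
python3 - <<'E'
from h import *
for n,boxes in (("top",dict(cover=(370,160,475,270),lid=(270,140,340,215),box=(75,100,190,245))),("scene",dict(cover=(105,185,195,275),lid=(225,228,290,295),box=(360,185,485,325)))):
    z=np.load(n+"0.npz"); p,d=z["p"],z["d"]; C=cloud(n,d); g=grey(p)
    print(n,"table z",np.nanmedian(C[...,2]), "nan frac",np.isnan(C[...,2]).mean())
    for k,(a,b,c,e) in boxes.items():
        m=np.zeros_like(g); m[b:e,a:c]=True
        Z=C[...,2]
        if k=="box":
            for nm,lo,hi in(("rim",.048,.062),("ledge",.071,.0815),("hi",.083,.12)):
                s=m&(Z>lo)&(Z<hi); P=C[s]; print(k,nm,len(P),np.median(P,0).round(4), [np.round(q,4) for q in cv2.minAreaRect((P[:,:2]).astype(np.float32))])
        else:
            s=(m&g).astype(np.uint8); cs,_=cv2.findContours(s,cv2.RETR_EXTERNAL,cv2.CHAIN_APPROX_NONE); ct=max(cs,key=cv2.contourArea)[:,0]
            P=onplane(n,ct,.005)[:,:2].astype(np.float32); print(k,[np.round(q,4) for q in cv2.minAreaRect(P)],"depth z",np.nanmedian(Z[s>0]).round(4))
            t=m&(Z>.022)&(Z<.045); 
            if t.sum()>4:
                P=C[t]; print("  bar",len(P),np.median(P,0).round(4),[np.round(q,4) for q in cv2.minAreaRect(P[:,:2].astype(np.float32))])
E
```

```text
top table z -6.93974505475703e-05 nan frac 0.0041156462585034016
cover [array([ 0.4819, -0.2629]), array([0.1545, 0.1159]), np.float64(23.5525)] depth z 0.0056
  bar 239 [ 0.4938 -0.257   0.0303] [array([ 0.4939, -0.2573]), array([0.012 , 0.0594]), np.float64(23.4287)]
lid [array([ 0.5497, -0.0445]), array([0.1083, 0.0886]), np.float64(11.3625)] depth z 0.0057
  bar 145 [ 0.5496 -0.0445  0.0293] [array([ 0.5498, -0.0445]), array([0.0228, 0.0212]), np.float64(0.9955)]
box rim 2431 [0.5962 0.2668 0.0545] [array([0.5448, 0.2595]), array([0.2115, 0.1319]), np.float64(15.5863)]
box ledge 2425 [0.4681 0.2431 0.0766] [array([0.5414, 0.2578]), array([0.204 , 0.1305]), np.float64(15.2826)]
box hi 388 [0.6223 0.2789 0.0848] [array([0.6264, 0.2814]), array([0.0305, 0.0777]), np.float64(15.6518)]
scene table z 0.0010734550702939938 nan frac 0.003835034013605442
cover [array([ 0.4821, -0.2643]), array([0.156 , 0.1153]), np.float64(23.549)] depth z 0.0066
  bar 237 [ 0.4956 -0.258   0.0305] [array([ 0.4943, -0.2579]), array([0.0146, 0.0591]), np.float64(24.2566)]
lid [array([ 0.5498, -0.0458]), array([0.1088, 0.0885]), np.float64(11.4884)] depth z 0.0067
  bar 137 [ 0.5518 -0.0447  0.0302] [array([ 0.5506, -0.0447]), array([0.0237, 0.0224]), np.float64(1.5029)]
box rim 2736 [0.5885 0.2577 0.0552] [array([0.5444, 0.2588]), array([0.211 , 0.1327]), np.float64(15.3849)]
box ledge 1745 [0.4713 0.2428 0.0773] [array([0.5422, 0.2587]), array([0.2074, 0.1311]), np.float64(15.9255)]
box hi 403 [0.6232 0.2788 0.0855] [array([0.6275, 0.2809]), array([0.0302, 0.0784]), np.float64(15.8769)]
```

```bash
cat >> h.py <<'E'
from scipy.spatial.transform import Rotation as Ro
def T(xyz,yaw,tilt=0):
    M=np.eye(4); M[:3,:3]=(Ro.from_euler("z",yaw,degrees=True)*Ro.from_euler("y",-tilt,degrees=True)).as_matrix(); M[:3,3]=xyz; return M
COVER=T([.4940,-.2575,0],23.5); BOX=T([.5446,.2590,0],15.5)
G=np.eye(4)
def setG(s,h=.012): G[:3,:3]=[[0,s,0],[s,0,0],[0,0,-1]]; G[2,3]=h
def tool(M):
    M=M@G; q=Ro.from_matrix(M[:3,:3]).as_quat(); return M[:3,3],np.r_[q[3],q[:3]]
def inbox(tipx,tipz,tilt,y=0):   # cover pose from its lip tip in the box frame (m, deg)
    return BOX@T([tipx,y,tipz],0,tilt)@T([.091,0,0],0)
def up(M,dz): M=M.copy(); M[2,3]+=dz; return M
def st(tag): print(tag,"t",round(robot.read_time(),2),"F",np.round(robot.read_force(),1),"gap",round(robot.read_finger_gap(),4),"tcp",np.round(robot.read_eef_pos(),4))
S=-1; setG(S)
E
python3 - <<'E'
from h import *
import h
for s in(1,-1):
    setG(s)
    for M in (up(COVER,.15),COVER,inbox(-.045,.17,13.5),inbox(-.081,.056,13.5),inbox(-.083,.055,0)):
        q=robot.inverse_kinematics(*tool(M)); print(s,None if q is None else np.round(q,2))
E
```

```text
1 [-0.24  0.51  0.9   1.88 -0.48  0.99  1.29]
1 [-0.03  0.67  0.6   1.98 -0.6   0.67  1.37]
1 [-0.89  0.38  0.46  1.81 -0.17  0.76 -0.1 ]
1 [-0.85  0.48  0.38  2.01 -0.25  0.47 -0.05]
1 [-0.75  0.6   0.33  1.8  -0.26  0.79 -0.02]
-1 [-0.36  0.63  1.16  1.88 -0.66  1.08 -1.67]
-1 [-0.31  0.94  1.14  2.   -1.07  0.98 -1.34]
-1 [-0.36  0.38 -0.25  1.77  0.24  0.79  2.67]
-1 [-0.36  0.48 -0.28  1.97  0.42  0.52  2.47]
-1 [-0.3   0.61 -0.34  1.75  0.27  0.82  2.65]
```

```bash
sed -i 's/^S=-1/S=1/' h.py
python3 - <<'E'
from h import *
robot.move_pose(*tool(up(COVER,.12))); st("above")
hit=robot.servo_line(*tool(COVER),velocity=.08,max_force=12); st(f"down {hit}")
if not hit:
    robot.close_gripper(); st("closed")
    robot.servo_line(*tool(up(COVER,.22)),velocity=.15); st("lift"); print(robot.read_grasp_force())
p,d=robot.camera("scene"); cv2.imwrite("pics/s1.png",p[:,:,::-1])
E
```

```text
above t 3.26 F [ 0.3 -0.4 -0.1] gap 0.0854 tcp [ 0.4945 -0.2567  0.1319]
down False t 4.91 F [ 0.1 -0.1 -0.6] gap 0.0855 tcp [ 0.4943 -0.2576  0.0124]
closed t 5.58 F [0.2 1.  4. ] gap 0.0103 tcp [ 0.4941 -0.2576  0.0122]
lift t 7.19 F [ 1.2 -0.9 -2.4] gap 0.0106 tcp [ 0.4936 -0.2572  0.2313]
58.5522598028183
```

View pics/s1.png

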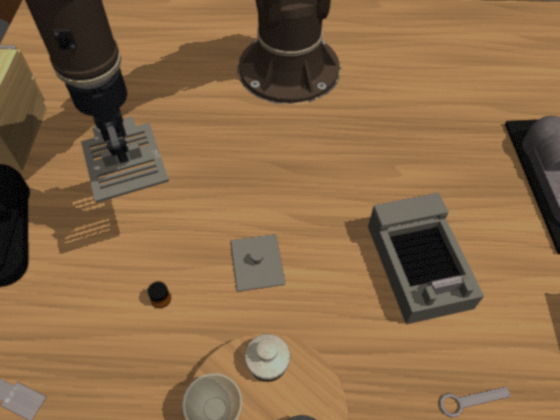

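The picture shows the cover held level at about (124,157), and the other objects have not moved. Next I go to the tilted hover pose and check the cover's tilt and lip height by depth.

Run:
```python
from h import *
W=inbox(-.042,.15,13.5)
robot.move_pose(*tool(W)); robot.pause(.3); st("hover")
for n in("scene","top"):
    p,d=robot.camera(n); cv2.imwrite(f"pics/{n}2.png",p[:,:,::-1])
    C=cloud(n,d).reshape(-1,3); g=grey(p).ravel()
    L=(np.c_[C,np.ones(len(C))]@np.linalg.inv(W).T)[:,:3]  # in expected cover frame
    m=(abs(L[:,1])<.07)&(L[:,0]>-.11)&(L[:,0]<.085)&(abs(L[:,2]-.006)<.012)&g; Q=L[m]
    A=np.c_[Q[:,:2],np.ones(len(Q))]; k=np.linalg.lstsq(A,Q[:,2],rcond=None)[0]
    print(n,len(Q),"slopes deg",np.degrees(k[:2]).round(2),"z0",k[2].round(4),"x",np.percentile(Q[:,0],[.5,99.5]).round(4),"y",np.percentile(Q[:,1],[.5,99.5]).round(4))
```

```text
hover t 9.48 F [ 0.5 -0.6 -2.2] gap 0.0108 tcp [0.5869 0.2702 0.183 ]
scene 3758 slopes deg [0.14 0.19] z0 0.0063 x [-0.0915  0.0643] y [-0.06    0.0545]
top 3609 slopes deg [ 0.38 -0.02] z0 0.0055 x [-0.0916  0.0628] y [-0.0591  0.0557]
```

View pics/scene2.png

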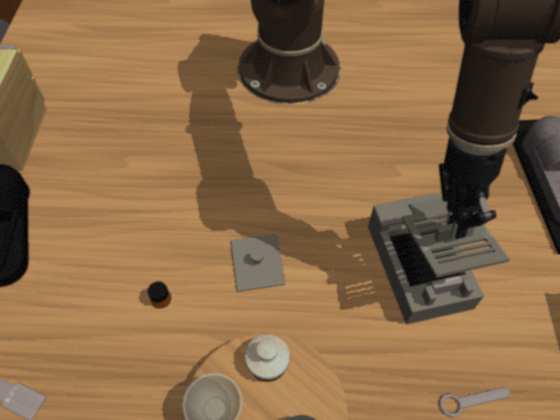

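The cover is held over the box at about (465,250) with its lip towards the ledge. Tilt and position match the plan to about 0.4° and 2 mm, so I insert the lip now.

Run:
```python
from h import *
y=.002
for w,v,f in (((-.042,.0575,13.5),.06,12),((-.066,.0575,13.5),.03,12),((-.081,.0565,13.5),.03,15)):
    hit=robot.servo_line(*tool(inbox(*w,y)),velocity=v,max_force=f); st(f"{w} {hit}")
    if hit: break
p,d=robot.camera("scene"); cv2.imwrite("pics/s3.png",cv2.resize(p[150:350,340:520,::-1],None,fx=3,fy=3))
```

```text
(-0.042, 0.0575, 13.5) False t 11.28 F [-2.4 -0.8  5.4] gap 0.0109 tcp [0.5865 0.2726 0.091 ]
(-0.066, 0.0575, 13.5) False t 12.22 F [-0.3  0.3 -1. ] gap 0.0107 tcp [0.5632 0.2663 0.0905]
(-0.081, 0.0565, 13.5) False t 12.88 F [ 1.   1.  -1.3] gap 0.0104 tcp [0.5487 0.2622 0.0895]
```

View pics/s3.png

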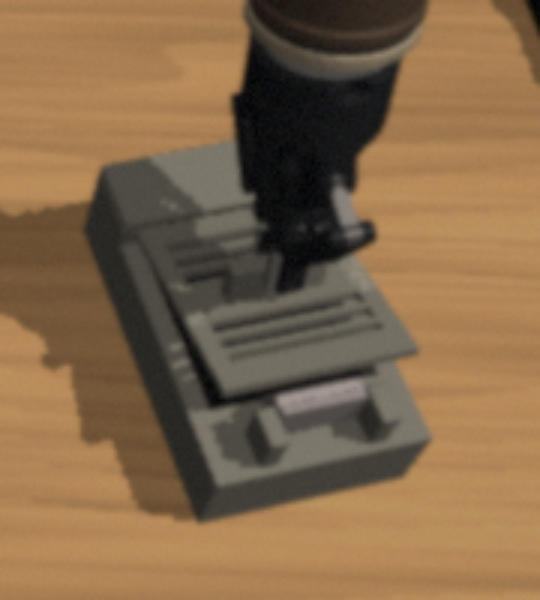

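The crop shows the lip under the ledge at about (190,215) and the back edge at about (320,375), above the catch. Now I pivot it down.

Run:
```python
from h import *
y=.002
for w in ((-.0815,.056,10),(-.082,.0555,7),(-.082,.0555,4),(-.082,.055,2),(-.082,.055,0),(-.082,.0535,-.5)):
    hit=robot.servo_line(*tool(inbox(*w,y)),velocity=.02,max_force=30); st(f"{w} {hit}")
    if hit: break
p,d=robot.camera("scene"); cv2.imwrite("pics/s4.png",cv2.resize(p[150:350,340:520,::-1],None,fx=3,fy=3))
C=cloud("scene",d).reshape(-1,3); L=(np.c_[C,np.ones(len(C))]@np.linalg.inv(BOX).T)[:,:3]
for a,b in((-.05,-.03),(.035,.05),(.05,.06)):
    m=(L[:,0]>a)&(L[:,0]<b)&(abs(L[:,1])>.048)&(abs(L[:,1])<.056); print(a,np.median(L[m,2]).round(4),m.sum())
```

```text
(-0.0815, 0.056, 10) False t 13.38 F [ 0.9  1.2 -1.5] gap 0.0107 tcp [0.5498 0.2624 0.0833]
(-0.082, 0.0555, 7) False t 13.78 F [-1.7 -0.   2.4] gap 0.0106 tcp [0.5506 0.2627 0.0786]
(-0.082, 0.0555, 4) False t 14.18 F [-3.9  0.5  5.5] gap 0.0104 tcp [0.5512 0.263  0.0739]
(-0.082, 0.055, 2) False t 14.51 F [ 1.2  0.5 -5.3] gap 0.0108 tcp [0.5517 0.2631 0.0695]
(-0.082, 0.055, 0) False t 14.82 F [0.6 0.  0.2] gap 0.0105 tcp [0.5532 0.2634 0.0673]
(-0.082, 0.0535, -0.5) True t 15.03 F [-2.4  0.1  7.4] gap 0.0104 tcp [0.5532 0.2634 0.0672]
-0.05 0.52 95
0.035 0.434 326
0.05 0.0616 45
```

View pics/s4.png

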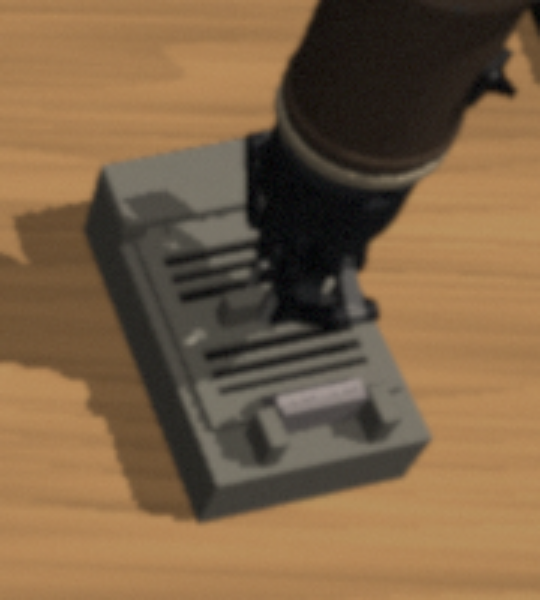

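The crop shows the cover flat, with its back edge under the catch at about (320,400). The upward force peaked and then reversed, which fits a snap. I relieve the load, ease forward to keep the fingers off the catch, and release.

Run:
```python
from h import *
y=.002
robot.servo_line(*tool(inbox(-.0835,.055,0,y)),velocity=.01,max_force=10); st("ease")
robot.open_gripper(); st("open")
E=up(inbox(-.0835,.055,0,y),.03)
print(robot.servo_line(*tool(E),velocity=.04,max_force=10)); st("up")
robot.servo_line(*tool(up(E,.12)),velocity=.15)
robot.move_j([-1.342,.434,.025,1.573,-.012,1.134,-.075]); st("away")
for n in("scene","top"):
    p,d=robot.camera(n); b=(150,350,340,520) if n=="scene" else (80,260,60,210); cv2.imwrite(f"pics/{n}5.png",cv2.resize(p[b[0]:b[1],b[2]:b[3],::-1],None,fx=3,fy=3))
    C=cloud(n,d).reshape(-1,3); L=(np.c_[C,np.ones(len(C))]@np.linalg.inv(BOX).T)[:,:3]
    for a,b in((-.05,-.03),(.035,.05),(.055,.07)):
        m=(L[:,0]>a)&(L[:,0]<b)&(abs(L[:,1])>.045)&(abs(L[:,1])<.054); print(n,a,np.median(L[m,2]).round(4),m.sum())
    m=(L[:,2]>.08)&(L[:,2]<.092)&(abs(L[:,0])<.04); print(n,"bar",np.median(L[m],0).round(4))
    m=(L[:,2]>.06)&(L[:,2]<.095)&(abs(L[:,1])<.022)&(L[:,0]>.055)&(L[:,0]<.1); print("catch x/z",np.percentile(L[m][:,0],[2,50,98]).round(4),np.percentile(L[m][:,2],[2,50,98]).round(4))
```

```text
ease t 15.38 F [ 3.5 -0.   0.2] gap 0.0104 tcp [0.552  0.2629 0.0674]
open t 16.08 F [ 0.3 -0.6  0.6] gap 0.0853 tcp [0.5513 0.2629 0.067 ]
False
up t 16.98 F [-0.5 -0.9 -0.5] gap 0.0853 tcp [0.5511 0.2629 0.0968]
away t 19.68 F [ 0.6 -0.9  0. ] gap 0.0858 tcp [0.205  0.5903 0.2313]
scene -0.05 0.0611 110
scene 0.035 0.0609 95
scene 0.055 0.0614 73
scene bar [ 0.0081 -0.0002  0.0859]
catch x/z [0.0555 0.0803 0.0846] [0.0606 0.0818 0.0883]
top -0.05 0.0607 136
top 0.035 0.0601 100
top 0.055 0.0603 96
top bar [0.0061 0.0009 0.0852]
catch x/z [0.0567 0.0695 0.0844] [0.0603 0.0794 0.0874]
```

View pics/scene5.png

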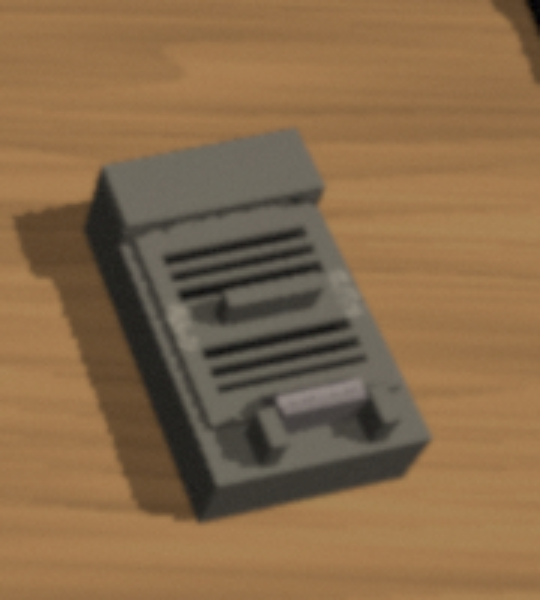

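View pics/top5.png

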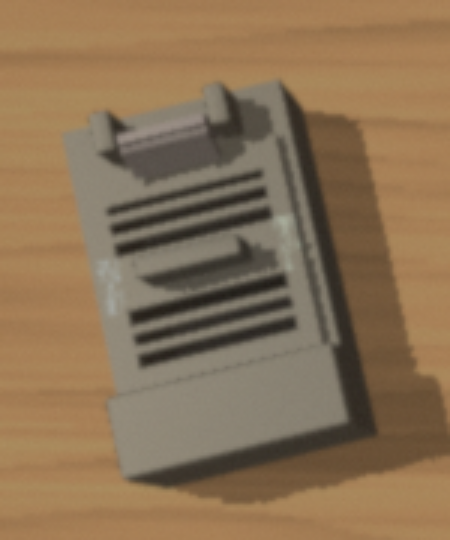

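Both views show the cover flat, its top about 61 mm high all over. The catch lies over the back edge (scene crop (320,400), top crop (165,145)) and the lip is under the ledge.

```bash
python3 -c "
from plant import robot
print(robot.finish_job())"
```

```text
the job is handed in; nothing more can be done
None
```

The vent cover is hooked into the slot, snapped flat under the catch and released; the plain lid was not touched, and the job was handed in at about 20 s of the 48 s allowed.

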